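# Re-start a cross-set screw lid on the rivet jar

### The job

The orange lid of the rivet jar has been set down on top of its thread without catching. Without taking it off the jar, turn it gently backward (counter-clockwise seen from above) until it drops into the thread, then screw it clockwise until it is fully home, and let go. Do not force it, and leave the small things around the jar alone.

Things in the scene. Friction and masses are not known exactly. Their poses are not given: they have to be found in the camera images.
- lid: Loose round orange screw lid, 64 mm across (24-sided, ribbed), 26 mm high, about 80 g, white mark on top. Origin: centre of its open lower edge, z up. Three hidden pins inside engage the three-start thread; how its axes lie to the pins is not known. Its origin is 77 mm above the bench at the start (level on the flat top of the thread), 69 mm once dropped into the thread, 65 mm screwed home.
- lid_top (a point): Centre of the lid's top face, 26 mm above the lid's origin. The lid has about 1 mm of play sideways and up and down in the thread. After the drop, clockwise turning leads it down 4.3 mm per radian; it is home 60 to 95 degrees after the drop.
- jar: Glass jar of rivets, fixed to the bench in a wooden holder 92 x 92 x 14 mm. Origin: centre of the holder's underside on the bench, z up. Glass 71 mm across. How its axes lie to the thread is not known: the start must be felt.
- jar_shoulder (a point): Centre of the neck's foot, 62 mm above the bench. The lid must first go backward 10 to 75 degrees before its pins leave the flat top of the thread and it can fall 8 mm into entry gaps, each about 15 degrees of lid turn wide, with a rigid stop on the far side. Turned forward from the start it only meets a rigid stop. Held in the fingers it falls only when let go or lowered; it can hang half-way.
- jar_rim (a point): Centre of the neck's rim, 88 mm above the bench. A sprung seal in the neck pushes the lid up with 1.4 to 3.5 N over the last 3 mm, so it stays down only if screwed; then the roof meets the rim and torque rises steeply, within 0.05 rad; 0.1 to 0.2 N m is enough. More than 40 N between lid and jar, summed over all contacts, counts as forcing it.
- paint_jar: Bystander: small dark jar with a black lid, 39 mm across, 48 mm high, standing near the jar. Origin: centre of its underside.
- dropper: Bystander: small brown dropper bottle, 34 mm across, 102 mm high, standing near the jar. Origin: centre of its underside.
- sander: Bystander: wooden sanding stick, 23 x 90 x 16 mm, lying near the jar, its length along its y axis. Origin: centre of its underside.
There are look-alikes about, which are no part of the job. There is more than one size of the lid; the job needs the smallest.

How it is judged:
By the outcome, as a careful person would: the job done as asked, in the order asked, and still so for the second after the job is handed in, with the robot touching nothing.
It also fails if it takes over 67 s, if anything falls off the work surface, if the arm or the gripper's body presses on something with over 40 N, if the wrist force passes 120 N, or if a joint passes its speed limit or range.

### The arm

A 6-joint arm with a two-finger parallel gripper is mounted at the origin on a cart in front of the work surface, level with it; the furniture and walls round the work are solid. World frame = base frame: x ahead of the robot, y to its left, z up, the work surface at z = 0. Lengths are in m, angles in degrees, forces in N, time in s.
With the tool pointing down it reaches from about 0.375 to 0.9 m from the base axis. Payload 3.1 kg.
Tool frame: the origin (TCP) lies on the centre line of the jaws, within the pads' length; the fingertips stand 8 mm ahead of it and the grasp point (between the pads) lies 11 mm behind it (bot.tip_extent is the distance from the TCP to the fingertips, in m); z points along the fingers, y is the line along which they close (so a half turn about z gives the same grasp; the last joint's range is limited). The gripper opens to 87 mm and grips with 3 to 60 N. Pads are 19 mm wide; open, the fingers measure 117 mm over their backs; the gripper's body (75 mm by 190 mm) begins 51 mm behind the grasp point.
Start: joints at [62.309, 30.224, 82.088, -0, 67.689, -10.227], TCP at [0.188, 0.596, 0.231] pointing down, gripper open.
Joint ranges: [-176.69, 176.69], [-43.24, 126.21], [12.49, 139.97], [-82, 262], [0, 151.66], [-163.58, 163.58]. Speed limits (degrees/s): [159.86, 159.86, 180, 180, 180, 180].

### API

Orientations are given as a 3x3 rotation matrix whose columns are the frame's x, y, z axes.
In Python, from rig import bot, vision, workorder gives the robot as it stands.
- The arm moves only by the shell command python3 -m handwheel 'ROWS'. ROWS is JSON, a list of rows, each an object with "delta_rot": the turn, a rotation vector about the tool's x, y, z in rad, a list of three; "xyz": the shift along the tool's x, y, z in mm, a list of three; "hand": the closure, from -1 (fully open) to 1 (shut). A call has exactly 5 rows; each row is the pose to reach, as a shift and turn from the pose commanded when the call began, along the tool's axes at that moment; what a row does not reach only later rows make up. A row lasts 1/8 s, in which the tool goes at most 62.5 mm and 10.7 degrees, less where a joint would pass 70% of its speed; a pose out of reach is approached as far as the arm can. A call with a gripper value outside its range is refused whole. The fingers move at their own pace and stop on an object; the grip force is fixed at half the most. Time passes only in rows, so rows that repeat a pose let the fingers close, or fill a call up. It gives the time, the measured TCP pose, the force, the opening and the grip force at its end, in the units of the state.
- bot.read_state(): the state, without advancing time (a new reading comes with each control period).
- vision.capture(name): name is "side" or "top"; returns the picture (400x640x3 uint8, red, green, blue); there is no depth.
- vision.camera_model(name): a dict with "camera_matrix" (3x3 intrinsics, pixels), "camera_from_world" (4x4, takes a point from world to camera coordinates). Camera axes: x right, y up, looking along -z (the intrinsics and any distortion apply to the point x, -y, -z); pixel columns grow to the right and rows downward; lengths in m; the calibration is good to about 2 mm. A picture is of the moment at which its call begins. camera_model takes no time and is no camera call.
- workorder.hand_in(): hands the job in; it is judged then, once.
The state is a dict: "time_s": time; "joint_positions": joint angles; "qvel": joint speeds; "tau": joint torques, N m; "position": TCP position; "tcp_rot": TCP orientation; "force": force on the tool from outside, world axes, zero at the start; "moment": the same for the moment, N m; "opening": opening from 0.0 (shut) to 1.0 (fully open); "grasp_force": force on a finger pad.
Only numpy, scipy, OpenCV 4.12 (cv2) and the standard library are available. Lean on these libraries where they do the work, as an engineer would, in place of code of your own. Each camera call takes 0.05 s, during which the arm holds its last target. There are 200 camera calls.

## Working session

There is one attempt and no reset: what is moved stays moved. The work goes in short steps, Python scripts to look and compute and a shell command to move; the robot and the scene stay as the last step left them, time stands still between calls to the robot, and variables do not carry over. Pictures are saved under pics/ and viewed, at most 10 in all, crops included, and the job is handed in when it is done.

```bash
mkdir -p pics
python3 - <<'E'
from rig import bot,vision
import cv2,numpy as np
for n in("top","side"):
    im=vision.capture(n);cv2.imwrite(f"pics/{n}0.png",im[:,:,::-1]);np.save(n+"0.npy",im)
    m=vision.camera_model(n);print(n,m)
s=bot.read_state();print(s,bot.tip_extent)
E
```

```text
top {'camera_matrix': array([[410.70012502,   0.        , 319.51264792],
       [  0.        , 410.70012502, 202.85206869],
       [  0.        ,   0.        ,   1.        ]]), 'camera_from_world': array([[ 0.02664246, -0.99963126, -0.00524681,  0.05880458],
       [ 0.99385754,  0.02592387,  0.10758788, -0.57242581],
       [-0.10741219, -0.00808099,  0.99418173, -0.88882757],
       [ 0.        ,  0.        ,  0.        ,  1.        ]])}
side {'camera_matrix': array([[449.28171828,   0.        , 324.6622313 ],
       [  0.        , 449.28171828, 201.51925074],
       [  0.        ,   0.        ,   1.        ]]), 'camera_from_world': array([[-9.58304067e-01, -2.85750176e-01, -3.90725533e-04,
         5.69113644e-01],
       [ 1.33676357e-01, -4.49510453e-01,  8.83216273e-01,
        -1.25563359e-01],
       [-2.52554841e-01,  8.46337515e-01,  4.68965738e-01,
        -9.33473456e-01],
       [ 0.00000000e+00,  0.00000000e+00,  0.00000000e+00,
         1.00000000e+00]])}
{'time_s': 0.1, 'joint_positions': array([ 6.23086587e+01,  3.02748126e+01,  8.21500235e+01, -9.74405534e-05,
        6.76891221e+01, -1.02285037e+01]), 'qvel': array([ 0.05250346, -0.10018551, -0.24533153,  0.06886836, -0.05137064,
        0.03108923]), 'tau': array([-9.82426609e-04, -4.40985489e+01, -1.77150732e+01,  6.34740083e-02,
        5.34313009e-02, -5.27068130e-05]), 'position': array([0.18723136, 0.59561272, 0.22965146]), 'tcp_rot': array([[-9.53911821e-01,  3.00085630e-01, -9.22886068e-04],
       [ 3.00086843e-01,  9.53910259e-01, -1.76187022e-03],
       [ 3.51638552e-04, -1.95761480e-03, -9.99998022e-01]]), 'force': array([-0.13004024, -0.09835864,  0.23481719]), 'moment': array([ 0.0237237 ,  0.02991343, -0.02303135]), 'grasp_force': 0.0, 'opening': 0.9975891496887254} 0.008
```

View pics/top0.png

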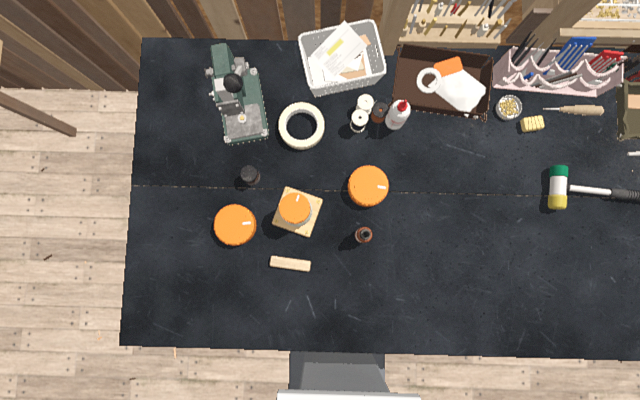

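View pics/side0.png

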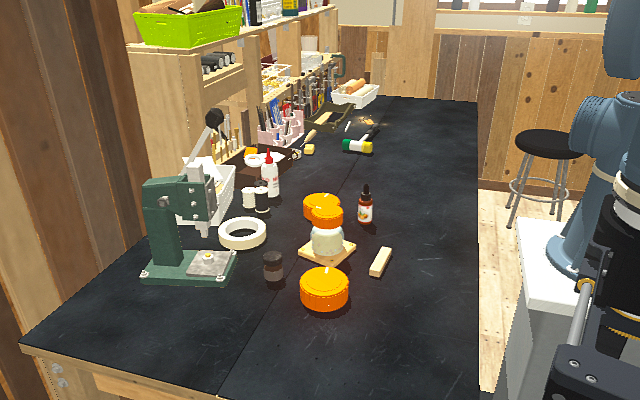

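The top picture shows the small lid on the jar at about (294,208), with its wooden holder under it. The large look-alike lids are at (235,225) and (368,187), the paint jar at (250,176), the dropper at (363,235) and the sander at (290,264). In the side picture the lid is at (328,215).

```bash
cat > h.py <<'E'
import numpy as np,cv2
from rig import bot,vision
def ray(n,uv):
    m=vision.camera_model(n);K=m["camera_matrix"];T=m["camera_from_world"]
    d=np.linalg.inv(K)@[uv[0],uv[1],1];d=np.array([d[0],-d[1],-d[2]])
    R=T[:3,:3];return -R.T@T[:3,3],R.T@d
def onz(n,uv,z):
    c,d=ray(n,uv);return c+d*(z-c[2])/d[2]
def proj(n,p):
    m=vision.camera_model(n);q=m["camera_from_world"]@np.append(p,1);q=m["camera_matrix"]@[q[0],-q[1],-q[2]];return q[:2]/q[2]
E
python3 - <<'E'
from h import *
for n,box in(("top",(275,185,320,240)),("side",(308,195,346,232))):
    im=np.load(n+"0.npy");x0,y0,x1,y1=box;c=im[y0:y1,x0:x1]
    cv2.imwrite(f"pics/{n}c.png",cv2.resize(c[:,:,::-1],None,fx=10,fy=10,interpolation=cv2.INTER_CUBIC))
    hsv=cv2.cvtColor(c,cv2.COLOR_RGB2HSV);m=((hsv[...,0]<19)&(hsv[...,1]>180)&(hsv[...,2]>120)).astype(np.uint8)
    print(n,m.sum(),[(i.min(),i.max()) for i in np.nonzero(m)])
a=cv2.imread("pics/topc.png");b=cv2.imread("pics/sidec.png")
H=550;b=cv2.resize(b,(340,330));o=np.zeros((H,800,3),np.uint8);o[:,:450]=a;o[:330,455:795]=b;cv2.imwrite("pics/c.png",o)
for nm,uv,z in(("lid",(294,207),.103),("holder",(298,212),.014),("paint",(250,176),.048),("drop",(363,235),.1),("sand",(290,264),.016)):print(nm,onz("top",uv,z))
E
```

```text
top 14 [(np.int64(30), np.int64(37)), (np.int64(9), np.int64(32))]
side 420 [(np.int64(0), np.int64(33)), (np.int64(0), np.int64(34))]
lid [0.55293062 0.12564714 0.103     ]
holder [0.5503     0.12241369 0.014     ]
paint [0.62465442 0.22931016 0.048     ]
drop [ 0.49921381 -0.01767631  0.1       ]
sand [0.43277364 0.13644825 0.016     ]
```

View pics/c.png

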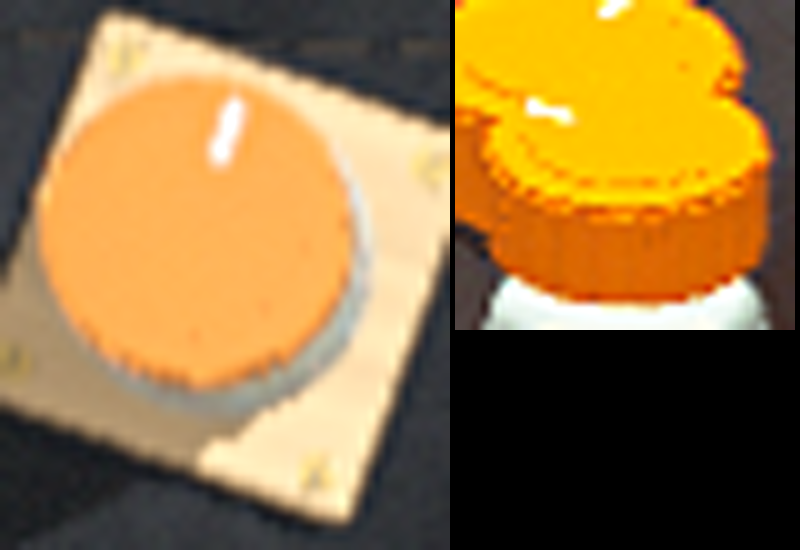

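```bash
python3 -m handwheel '[{"xyz":[-49,-34,0],"delta_rot":[0,0,0],"hand":-1},{"xyz":[-98,-68,0],"delta_rot":[0,0,0],"hand":-1},{"xyz":[-147,-102,0],"delta_rot":[0,0,0],"hand":-1},{"xyz":[-196,-136,0],"delta_rot":[0,0,0],"hand":-1},{"xyz":[-245,-170,0],"delta_rot":[0,0,0],"hand":-1}]'
```

```text
time_s: 0.72
position: [0.371, 0.3588, 0.2303]
tcp_rot: [[-0.954, 0.3, -0.0], [0.3, 0.954, -0.0], [0.0, -0.0, -1.0]]
force: [0.0, 0.7, -0.3]
opening: 0.999
grasp_force: 0.0
```

```bash
python3 -m handwheel '[{"xyz":[-49,-34,0],"delta_rot":[0,0,0.18],"hand":-1},{"xyz":[-98,-68,0],"delta_rot":[0,0,0.36],"hand":-1},{"xyz":[-147,-102,0],"delta_rot":[0,0,0.54],"hand":-1},{"xyz":[-196,-136,0],"delta_rot":[0,0,0.72],"hand":-1},{"xyz":[-244,-169.4,0],"delta_rot":[0,0,0.9],"hand":-1}]'
python3 -m handwheel '[{"xyz":[0,0,0],"delta_rot":[0,0,0],"hand":-1},{"xyz":[0,0,0],"delta_rot":[0,0,0],"hand":-1},{"xyz":[0,0,20],"delta_rot":[0,0,0],"hand":-1},{"xyz":[0,0,40],"delta_rot":[0,0,0],"hand":-1},{"xyz":[0,0,60],"delta_rot":[0,0,0],"hand":-1}]'
python3 - <<'E'
from h import *
s=bot.read_state();print(s['joint_positions'].round(1),s['position'],s['tcp_rot'].round(4),s['moment'].round(3))
# side check of lid centre
c,d=ray("side",(326.7,211.3));print("lid side",onz("side",(326.7,211.3),.103),"top",onz("top",(294.,207.3),.103))
im=vision.capture("side")[100:280,230:430];cv2.imwrite("pics/s1.png",cv2.resize(im[:,:,::-1],None,fx=3.3,fy=3.3))
E
```

```text
time_s: 1.35
position: [0.5529, 0.1239, 0.2302]
tcp_rot: [[-0.352, 0.936, -0.001], [0.936, 0.352, 0.0], [0.0, -0.001, -1.0]]
force: [-0.2, 1.0, 0.6]
opening: 1.0
grasp_force: 0.0
time_s: 1.98
position: [0.5505, 0.1276, 0.17]
tcp_rot: [[-0.361, 0.933, -0.001], [0.933, 0.361, 0.0], [0.001, -0.001, -1.0]]
force: [0.3, -0.2, -0.2]
opening: 1.004
grasp_force: 0.0
[  1.7  30.2  94.2   0.   55.7 -19.5] [0.55046615 0.12757867 0.1699949 ] [[-3.612e-01  9.325e-01 -1.200e-03]
 [ 9.325e-01  3.612e-01  3.000e-04]
 [ 7.000e-04 -1.000e-03 -1.000e+00]] [-0.055 -0.014  0.014]
lid side [0.55045678 0.13097405 0.103     ] top [0.55230949 0.12562643 0.103     ]
```

View pics/s1.png

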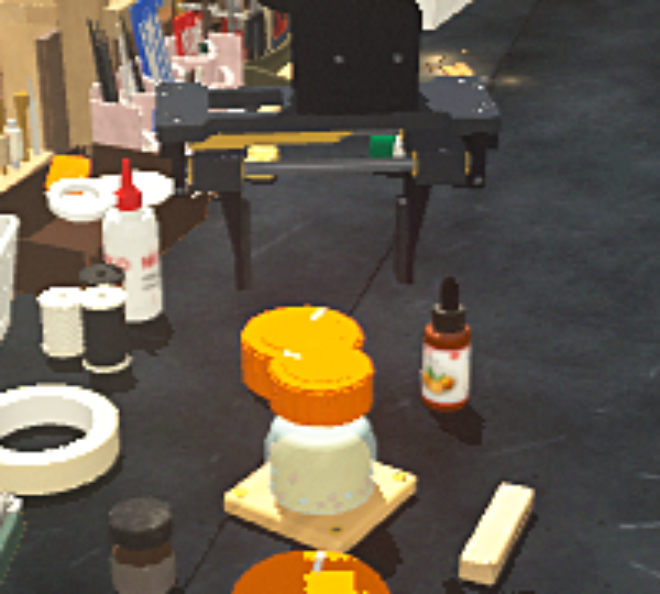

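The crop shows the open fingers above the lid, with the tips at about (242,288) and (405,280), and the lid's top at about (322,368). They look roughly in line. I'll check this against the calibration.

Run:
```python
from h import *
for i in range(4):
    im=vision.capture("side");s=bot.read_state();print(s['position'].round(4),s['joint_positions'].round(2),s['force'].round(1))
p=s['position'];y=s['tcp_rot'][:,1]
for k in(-.0435,-.0585,.0435,.0585):print(k,proj("side",p+[0,0,-.008]+k*y))
print(proj("side",[.5525,.1256,.103]),proj("side",[.5505,.1276,.103]),proj("side",[.5525,.1256,.077]))
# lid outline in side image: orange columns per row
hsv=cv2.cvtColor(im,cv2.COLOR_RGB2HSV)
for r in range(206,232,2):
    m=(hsv[r,295:360,0]<25)&(hsv[r,295:360,1]>150);i=np.nonzero(m)[0]+295;print(r,i.min() if len(i) else 0,i.max() if len(i) else 0)
```

```text
[0.5489 0.1273 0.1685] [ 1.690e+00  3.026e+01  9.428e+01  1.000e-02  5.582e+01 -1.947e+01] [-0.5 -0.2  0.2]
[0.55   0.1272 0.1697] [ 1.670e+00  3.019e+01  9.417e+01  1.000e-02  5.585e+01 -1.946e+01] [ 0.5 -0.4  0.6]
[0.5511 0.127  0.1706] [ 1.650e+00  3.014e+01  9.409e+01  1.000e-02  5.584e+01 -1.946e+01] [-0.2  0.5  0.4]
[0.5518 0.1267 0.1712] [ 1.620e+00  3.010e+01  9.404e+01  1.000e-02  5.583e+01 -1.946e+01] [ 0.3  0.4 -0.1]
-0.0435 [348.53160246 182.91868002]
-0.0585 [356.02679768 182.66444802]
0.0435 [304.71432961 184.40493257]
0.0585 [297.09957784 184.66321985]
[326.48213227 209.9307038 ] [327.14609895 210.52283621] [326.46319173 220.90703959]
206 303 339
208 303 341
210 303 342
212 303 343
214 303 359
216 304 359
218 306 342
220 310 358
222 311 359
224 312 341
226 316 338
228 320 333
230 0 0
```

```bash
python3 -m handwheel '[{"xyz":[0,0,20],"delta_rot":[0,0,0],"hand":-1},{"xyz":[0,0,40],"delta_rot":[0,0,0],"hand":-1},{"xyz":[0,0,60],"delta_rot":[0,0,0],"hand":-1},{"xyz":[0,0,75],"delta_rot":[0,0,0],"hand":-1},{"xyz":[0,0,83],"delta_rot":[0,0,0],"hand":-1}]'
python3 - <<'E'
from h import *
for i in range(6):im=vision.capture("side")
t=vision.capture("top")
s=bot.read_state();print(s['position'].round(4),s['force'].round(1),s['moment'].round(3))
a=cv2.resize(im[150:260,260:400,::-1],None,fx=4,fy=4,interpolation=2);b=cv2.resize(t[160:270,260:320,::-1],None,fx=4,fy=4,interpolation=2)
cv2.imwrite("pics/s2.png",np.hstack([a,b]))
E
```

```text
time_s: 2.85
position: [0.5522, 0.1259, 0.0874]
tcp_rot: [[-0.358, 0.934, 0.0], [0.934, 0.358, 0.0], [-0.0, 0.0, -1.0]]
force: [-0.2, 0.7, -0.1]
opening: 0.997
grasp_force: 0.0
[0.5527 0.1257 0.0882] [ 0.   0.  -0.1] [-0.069  0.035  0.004]
```

View pics/s2.png

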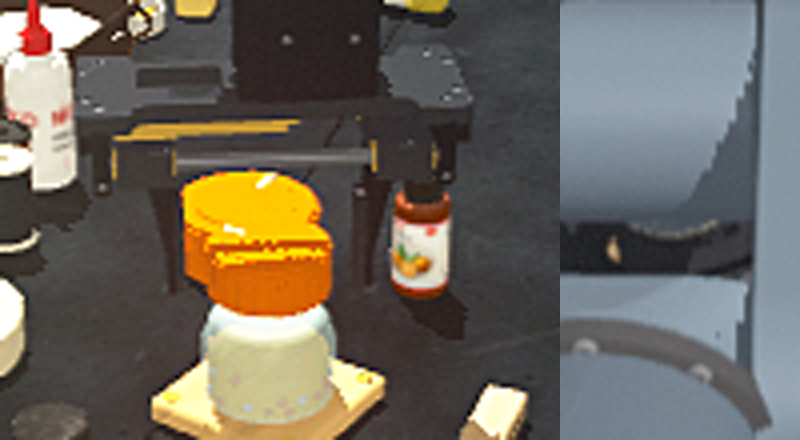

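The crop shows the lid (centre column about 270) midway between the fingers (172 and 368), at the right height. I'll close now.

```bash
python3 -m handwheel '[{"xyz":[0,0,0],"delta_rot":[0,0,0],"hand":1},{"xyz":[0,0,0],"delta_rot":[0,0,0],"hand":1},{"xyz":[0,0,0],"delta_rot":[0,0,0],"hand":1},{"xyz":[0,0,0],"delta_rot":[0,0,0],"hand":1},{"xyz":[0,0,0],"delta_rot":[0,0,0],"hand":1}]'
python3 - <<'E'
from h import *
s=bot.read_state();print(s['position'].round(4),s['force'].round(1),s['moment'].round(3),s['joint_positions'].round(1))
E
```

```text
time_s: 3.82
position: [0.5522, 0.1257, 0.0876]
tcp_rot: [[-0.358, 0.934, 0.0], [0.934, 0.358, -0.0], [-0.0, 0.0, -1.0]]
force: [-0.2, -0.6, 1.2]
opening: 0.733
grasp_force: 30.0
[0.5522 0.1257 0.0876] [-0.2 -0.6  1.2] [-0.109  0.039 -0.001] [  1.5  37.4  97.3  -0.   45.3 -19.5]
```

```bash
cat > st.py <<'E'
from h import *
s=bot.read_state();print("F",s['force'].round(1),"M",s['moment'].round(3),"j6",s['joint_positions'][5].round(2),"z",s['position'][2].round(4),"yaw",np.degrees(np.arctan2(s['tcp_rot'][1,1],s['tcp_rot'][0,1])).round(2))
E
python3 -m handwheel '[{"xyz":[0,0,0.3],"delta_rot":[0,0,-0.03],"hand":1},{"xyz":[0,0,0.5],"delta_rot":[0,0,-0.06],"hand":1},{"xyz":[0,0,0.5],"delta_rot":[0,0,-0.09],"hand":1},{"xyz":[0,0,0.5],"delta_rot":[0,0,-0.12],"hand":1},{"xyz":[0,0,0.5],"delta_rot":[0,0,-0.14],"hand":1}]'; python3 st.py
```

```text
time_s: 4.45
position: [0.5526, 0.1257, 0.0874]
tcp_rot: [[-0.486, 0.874, 0.001], [0.874, 0.486, 0.0], [-0.0, 0.001, -1.0]]
force: [0.4, 0.3, 5.1]
opening: 0.728
grasp_force: 30.0
F [0.4 0.3 5.1] M [-0.116  0.012 -0.086] j6 -27.56 z 0.0874 yaw 29.07
```

```bash
python3 -m handwheel '[{"xyz":[0,0,0],"delta_rot":[0,0,-0.02],"hand":1},{"xyz":[0,0,0],"delta_rot":[0,0,-0.04],"hand":1},{"xyz":[0,0,0],"delta_rot":[0,0,-0.06],"hand":1},{"xyz":[0,0,0],"delta_rot":[0,0,-0.08],"hand":1},{"xyz":[0,0,0],"delta_rot":[0,0,-0.09],"hand":1}]' >/dev/null; python3 st.py
```

```text
F [ 0.2 -0.5  4.4] M [-0.079 -0.05  -0.088] j6 -32.69 z 0.0874 yaw 34.2
```

```bash
python3 -m handwheel '[{"xyz":[0,0,0],"delta_rot":[0,0,-0.02],"hand":1},{"xyz":[0,0,0],"delta_rot":[0,0,-0.04],"hand":1},{"xyz":[0,0,0],"delta_rot":[0,0,-0.06],"hand":1},{"xyz":[0,0,0],"delta_rot":[0,0,-0.08],"hand":1},{"xyz":[0,0,0],"delta_rot":[0,0,-0.09],"hand":1}]' >/dev/null; python3 st.py
```

```text
F [ 0.  -1.   5.1] M [-0.017  0.069 -0.058] j6 -37.85 z 0.0874 yaw 39.36
```

```bash
python3 -m handwheel '[{"xyz":[0,0,0],"delta_rot":[0,0,-0.02],"hand":1},{"xyz":[0,0,0],"delta_rot":[0,0,-0.04],"hand":1},{"xyz":[0,0,0],"delta_rot":[0,0,-0.06],"hand":1},{"xyz":[0,0,0],"delta_rot":[0,0,-0.08],"hand":1},{"xyz":[0,0,0],"delta_rot":[0,0,-0.09],"hand":1}]' >/dev/null; python3 st.py
```

```text
F [0.6 0.2 4.8] M [-0.074 -0.054 -0.127] j6 -43.0 z 0.0874 yaw 44.52
```

```bash
python3 -m handwheel '[{"xyz":[0,0,0],"delta_rot":[0,0,-0.02],"hand":1},{"xyz":[0,0,0],"delta_rot":[0,0,-0.04],"hand":1},{"xyz":[0,0,0],"delta_rot":[0,0,-0.06],"hand":1},{"xyz":[0,0,0],"delta_rot":[0,0,-0.08],"hand":1},{"xyz":[0,0,0],"delta_rot":[0,0,-0.09],"hand":1}]' >/dev/null; python3 st.py
```

```text
F [ 0.8 -0.5  5.2] M [-0.04  -0.062 -0.063] j6 -48.16 z 0.0874 yaw 49.68
```

```bash
python3 -m handwheel '[{"xyz":[0,0,0],"delta_rot":[0,0,-0.02],"hand":1},{"xyz":[0,0,0],"delta_rot":[0,0,-0.04],"hand":1},{"xyz":[0,0,0],"delta_rot":[0,0,-0.06],"hand":1},{"xyz":[0,0,0],"delta_rot":[0,0,-0.08],"hand":1},{"xyz":[0,0,0],"delta_rot":[0,0,-0.09],"hand":1}]' >/dev/null; python3 st.py
```

```text
F [ 0.1 -0.9  4.7] M [ 0.014 -0.047 -0.086] j6 -53.32 z 0.0874 yaw 54.84
```

```bash
python3 -m handwheel '[{"xyz":[0,0,0],"delta_rot":[0,0,-0.02],"hand":1},{"xyz":[0,0,0],"delta_rot":[0,0,-0.04],"hand":1},{"xyz":[0,0,0],"delta_rot":[0,0,-0.06],"hand":1},{"xyz":[0,0,0],"delta_rot":[0,0,-0.08],"hand":1},{"xyz":[0,0,0],"delta_rot":[0,0,-0.09],"hand":1}]' >/dev/null; python3 st.py
```

```text
F [0.8 0.1 4.9] M [-0.079 -0.089 -0.1  ] j6 -58.47 z 0.0874 yaw 59.99
```

```bash
python3 -m handwheel '[{"xyz":[0,0,0],"delta_rot":[0,0,-0.02],"hand":1},{"xyz":[0,0,0],"delta_rot":[0,0,-0.04],"hand":1},{"xyz":[0,0,0],"delta_rot":[0,0,-0.06],"hand":1},{"xyz":[0,0,0],"delta_rot":[0,0,-0.08],"hand":1},{"xyz":[0,0,0],"delta_rot":[0,0,-0.09],"hand":1}]' >/dev/null; python3 st.py
```

```text
F [ 0.2 -0.5  5.5] M [-0.062 -0.055 -0.124] j6 -63.63 z 0.0874 yaw 65.14
```

```bash
python3 -m handwheel '[{"xyz":[0,0,0],"delta_rot":[0,0,-0.02],"hand":1},{"xyz":[0,0,0],"delta_rot":[0,0,-0.04],"hand":1},{"xyz":[0,0,0],"delta_rot":[0,0,-0.06],"hand":1},{"xyz":[0,0,0],"delta_rot":[0,0,-0.08],"hand":1},{"xyz":[0,0,0],"delta_rot":[0,0,-0.09],"hand":1}]' >/dev/null; python3 st.py
```

```text
F [1.  0.4 5.1] M [ 0.008 -0.084 -0.128] j6 -68.79 z 0.0874 yaw 70.3
```

```bash
python3 -m handwheel '[{"xyz":[0,0,0],"delta_rot":[0,0,-0.02],"hand":1},{"xyz":[0,0,0],"delta_rot":[0,0,-0.04],"hand":1},{"xyz":[0,0,0],"delta_rot":[0,0,-0.06],"hand":1},{"xyz":[0,0,0],"delta_rot":[0,0,-0.08],"hand":1},{"xyz":[0,0,0],"delta_rot":[0,0,-0.09],"hand":1}]' >/dev/null; python3 st.py
```

```text
F [0.2 0.7 4.7] M [ 0.057 -0.087 -0.051] j6 -73.94 z 0.0874 yaw 75.46
```

```bash
python3 -m handwheel '[{"xyz":[0,0,0],"delta_rot":[0,0,-0.02],"hand":1},{"xyz":[0,0,0],"delta_rot":[0,0,-0.04],"hand":1},{"xyz":[0,0,0],"delta_rot":[0,0,-0.06],"hand":1},{"xyz":[0,0,0],"delta_rot":[0,0,-0.08],"hand":1},{"xyz":[0,0,0],"delta_rot":[0,0,-0.09],"hand":1}]' >/dev/null; python3 st.py
```

```text
F [0.8 0.5 4.7] M [ 0.071 -0.132 -0.097] j6 -79.1 z 0.0874 yaw 80.61
```

```bash
python3 -m handwheel '[{"xyz":[0,0,0],"delta_rot":[0,0,-0.02],"hand":1},{"xyz":[0,0,0],"delta_rot":[0,0,-0.04],"hand":1},{"xyz":[0,0,0],"delta_rot":[0,0,-0.06],"hand":1},{"xyz":[0,0,0],"delta_rot":[0,0,-0.08],"hand":1},{"xyz":[0,0,0],"delta_rot":[0,0,-0.09],"hand":1}]' >/dev/null; python3 st.py
```

```text
F [ 0.2 -1.6  4.8] M [-0.262 -0.177 -0.138] j6 -84.24 z 0.0871 yaw 85.76
```

```bash
python3 -m handwheel '[{"xyz":[0,0,0],"delta_rot":[0,0,-0.02],"hand":1},{"xyz":[0,0,0],"delta_rot":[0,0,-0.04],"hand":1},{"xyz":[0,0,0],"delta_rot":[0,0,-0.06],"hand":1},{"xyz":[0,0,0],"delta_rot":[0,0,-0.08],"hand":1},{"xyz":[0,0,0],"delta_rot":[0,0,-0.09],"hand":1}]' >/dev/null; python3 st.py
```

```text
F [ 2.5 -0.2 -0.5] M [ 0.14  -0.423 -0.019] j6 -89.39 z 0.0866 yaw 90.91
```

```bash
python3 -m handwheel '[{"xyz":[0,0,0],"delta_rot":[0,0,-0.02],"hand":1},{"xyz":[0,0,0],"delta_rot":[0,0,-0.04],"hand":1},{"xyz":[0,0,0.7],"delta_rot":[0,0,-0.05],"hand":1},{"xyz":[0,0,1.4],"delta_rot":[0,0,-0.05],"hand":1},{"xyz":[0,0,2],"delta_rot":[0,0,-0.05],"hand":1}]' >/dev/null; python3 st.py
```

```text
F [1.9 1.7 0.4] M [ 0.297 -0.396  0.014] j6 -92.22 z 0.0851 yaw 93.73
```

Falling free. I'll lower it further.

```bash
python3 -m handwheel '[{"xyz":[0,0,0.7],"delta_rot":[0,0,0],"hand":1},{"xyz":[0,0,1.5],"delta_rot":[0,0,0],"hand":1},{"xyz":[0,0,2.3],"delta_rot":[0,0,0],"hand":1},{"xyz":[0,0,3],"delta_rot":[0,0,0],"hand":1},{"xyz":[0,0,3],"delta_rot":[0,0,0],"hand":1}]' >/dev/null; python3 st.py
```

```text
F [ 2.1  2.5 -0.2] M [ 0.423 -0.404 -0.047] j6 -92.22 z 0.082 yaw 93.73
```

```bash
python3 -m handwheel '[{"xyz":[0,0,0.5],"delta_rot":[0,0,0],"hand":1},{"xyz":[0,0,1],"delta_rot":[0,0,0],"hand":1},{"xyz":[0,0,1.5],"delta_rot":[0,0,0],"hand":1},{"xyz":[0,0,2],"delta_rot":[0,0,0],"hand":1},{"xyz":[0,0,2],"delta_rot":[0,0,0],"hand":1}]' >/dev/null; python3 st.py
```

```text
F [2.8 2.5 1. ] M [ 0.455 -0.435  0.065] j6 -92.22 z 0.08 yaw 93.73
```

```bash
python3 -m handwheel '[{"xyz":[0,0,0.3],"delta_rot":[0,0,0],"hand":1},{"xyz":[0,0,0.5],"delta_rot":[0,0,0],"hand":1},{"xyz":[0,0,0.8],"delta_rot":[0,0,0],"hand":1},{"xyz":[0,0,1],"delta_rot":[0,0,0],"hand":1},{"xyz":[0,0,1],"delta_rot":[0,0,0],"hand":1}]' >/dev/null; python3 st.py
```

```text
F [1.8 1.1 6.6] M [ 0.475 -0.22   0.051] j6 -92.22 z 0.0797 yaw 93.74
```

```bash
python3 -m handwheel '[{"xyz":[0,0,-0.3],"delta_rot":[0,0,0.03],"hand":1},{"xyz":[0,0,-0.3],"delta_rot":[0,0,0.06],"hand":1},{"xyz":[0,0,-0.3],"delta_rot":[0,0,0.09],"hand":1},{"xyz":[0,0,-0.3],"delta_rot":[0,0,0.12],"hand":1},{"xyz":[0,0,-0.3],"delta_rot":[0,0,0.15],"hand":1}]'; python3 st.py
```

```text
time_s: 15.08
position: [0.5521, 0.1258, 0.0797]
tcp_rot: [[-0.996, 0.086, 0.0], [0.086, 0.996, 0.0], [-0.0, 0.0, -1.0]]
force: [1.0, 2.6, 5.2]
opening: 0.736
grasp_force: 30.0
F [1.  2.6 5.2] M [ 0.551 -0.151  0.097] j6 -83.54 z 0.0797 yaw 85.07
```

```bash
python3 -m handwheel '[{"xyz":[0,0,0],"delta_rot":[0,0,0.03],"hand":1},{"xyz":[0,0,0],"delta_rot":[0,0,0.06],"hand":1},{"xyz":[0,0,0],"delta_rot":[0,0,0.09],"hand":1},{"xyz":[0,0,0],"delta_rot":[0,0,0.12],"hand":1},{"xyz":[0,0,0],"delta_rot":[0,0,0.12],"hand":1}]' > /dev/null; python3 st.py
```

```text
F [2.  2.6 4.9] M [ 0.649 -0.175 -0.064] j6 -76.71 z 0.0793 yaw 78.22
```

```bash
python3 -m handwheel '[{"xyz":[-0.1,0.2,0.13],"delta_rot":[0,0,0.03],"hand":1},{"xyz":[-0.2,0.3,0.26],"delta_rot":[0,0,0.06],"hand":1},{"xyz":[-0.2,0.3,0.39],"delta_rot":[0,0,0.09],"hand":1},{"xyz":[-0.2,0.3,0.52],"delta_rot":[0,0,0.12],"hand":1},{"xyz":[-0.2,0.3,0.65],"delta_rot":[0,0,0.15],"hand":1}]' > /dev/null; python3 st.py
```

```text
F [-0.3  2.6  5.7] M [ 0.51  -0.083  0.095] j6 -68.03 z 0.0787 yaw 69.59
```

```bash
python3 -m handwheel '[{"xyz":[0,0.1,0.13],"delta_rot":[0,0,0.03],"hand":1},{"xyz":[0,0.2,0.26],"delta_rot":[0,0,0.06],"hand":1},{"xyz":[0,0.2,0.39],"delta_rot":[0,0,0.09],"hand":1},{"xyz":[0,0.2,0.52],"delta_rot":[0,0,0.12],"hand":1},{"xyz":[0,0.2,0.65],"delta_rot":[0,0,0.15],"hand":1}]' > /dev/null; python3 st.py
```

```text
F [-0.6  2.1  6. ] M [ 0.446 -0.082  0.033] j6 -59.41 z 0.0781 yaw 61.0
```

```bash
python3 -m handwheel '[{"xyz":[0,0,0.13],"delta_rot":[0,0,0.03],"hand":1},{"xyz":[0,0,0.26],"delta_rot":[0,0,0.06],"hand":1},{"xyz":[0,0,0.39],"delta_rot":[0,0,0.09],"hand":1},{"xyz":[0,0,0.52],"delta_rot":[0,0,0.12],"hand":1},{"xyz":[0,0,0.65],"delta_rot":[0,0,0.15],"hand":1}]' > /dev/null; python3 st.py
```

```text
F [-0.4  2.4  6.2] M [ 0.38  -0.046  0.093] j6 -50.82 z 0.0774 yaw 52.4
```

```bash
python3 -m handwheel '[{"xyz":[0,0,0.13],"delta_rot":[0,0,0.03],"hand":1},{"xyz":[0,0,0.26],"delta_rot":[0,0,0.06],"hand":1},{"xyz":[0,0,0.39],"delta_rot":[0,0,0.09],"hand":1},{"xyz":[0,0,0.52],"delta_rot":[0,0,0.12],"hand":1},{"xyz":[0,0,0.65],"delta_rot":[0,0,0.15],"hand":1}]' > /dev/null; python3 st.py
```

```text
F [0.9 1.1 6.7] M [0.333 0.011 0.071] j6 -42.22 z 0.0768 yaw 43.81
```

```bash
python3 -m handwheel '[{"xyz":[0,0,0.1],"delta_rot":[0,0,0.03],"hand":1},{"xyz":[0,0,0.2],"delta_rot":[0,0,0.06],"hand":1},{"xyz":[0,0,0.3],"delta_rot":[0,0,0.08],"hand":1},{"xyz":[0,0,0.4],"delta_rot":[0,0,0.1],"hand":1},{"xyz":[0,0,0.4],"delta_rot":[0,0,0.1],"hand":1}]' > /dev/null; python3 st.py
```

```text
F [-0.2  0.9  6.5] M [ 0.364 -0.087  0.012] j6 -36.53 z 0.0764 yaw 38.11
```

```bash
python3 -m handwheel '[{"xyz":[0,0,0.05],"delta_rot":[0,0,0.02],"hand":1},{"xyz":[0,0,0.1],"delta_rot":[0,0,0.04],"hand":1},{"xyz":[0,0,0.2],"delta_rot":[0,0,0.06],"hand":1},{"xyz":[0,0,0.25],"delta_rot":[0,0,0.08],"hand":1},{"xyz":[0,0,0.25],"delta_rot":[0,0,0.08],"hand":1}]' > /dev/null; python3 st.py
```

```text
F [-0.   1.5  5.7] M [ 0.258 -0.005 -0.019] j6 -31.95 z 0.076 yaw 33.53
```

```bash
python3 -m handwheel '[{"xyz":[0,0,0.05],"delta_rot":[0,0,0.02],"hand":1},{"xyz":[0,0,0.1],"delta_rot":[0,0,0.03],"hand":1},{"xyz":[0,0,0.15],"delta_rot":[0,0,0.04],"hand":1},{"xyz":[0,0,0.15],"delta_rot":[0,0,0.05],"hand":1},{"xyz":[0,0,0.15],"delta_rot":[0,0,0.05],"hand":1}]' > /dev/null; python3 st.py
```

```text
F [-0.   1.5  5.9] M [ 0.26  -0.032  0.021] j6 -29.09 z 0.0759 yaw 30.68
```

```bash
python3 -m handwheel '[{"xyz":[0,0,0.05],"delta_rot":[0,0,0.02],"hand":1},{"xyz":[0,0,0.1],"delta_rot":[0,0,0.03],"hand":1},{"xyz":[0,0,0.15],"delta_rot":[0,0,0.04],"hand":1},{"xyz":[0,0,0.15],"delta_rot":[0,0,0.05],"hand":1},{"xyz":[0,0,0.15],"delta_rot":[0,0,0.05],"hand":1}]' > /dev/null; python3 st.py
```

```text
F [-0.3  1.6  6.6] M [ 0.291 -0.056  0.024] j6 -26.22 z 0.0758 yaw 27.81
```

```bash
python3 -m handwheel '[{"xyz":[0,0,0],"delta_rot":[0,0,0.01],"hand":1},{"xyz":[0,0,0],"delta_rot":[0,0,0.02],"hand":1},{"xyz":[0,0,0],"delta_rot":[0,0,0.03],"hand":1},{"xyz":[0,0,0],"delta_rot":[0,0,0.04],"hand":1},{"xyz":[0,0,0],"delta_rot":[0,0,0.05],"hand":1}]' > /dev/null; python3 st.py
```

```text
F [-0.8  2.1  6.2] M [ 0.297 -0.034  0.043] j6 -23.35 z 0.0757 yaw 24.94
```

```bash
python3 -m handwheel '[{"xyz":[0,0,0],"delta_rot":[0,0,0.01],"hand":1},{"xyz":[0,0,0],"delta_rot":[0,0,0.02],"hand":1},{"xyz":[0,0,0],"delta_rot":[0,0,0.03],"hand":1},{"xyz":[0,0,0],"delta_rot":[0,0,0.04],"hand":1},{"xyz":[0,0,0],"delta_rot":[0,0,0.05],"hand":1}]' > /dev/null; python3 st.py
```

```text
F [-0.6  2.2  5.6] M [0.432 0.012 0.039] j6 -20.49 z 0.0757 yaw 22.07
```

```bash
python3 -m handwheel '[{"xyz":[0,0,0],"delta_rot":[0,0,0.01],"hand":1},{"xyz":[0,0,0],"delta_rot":[0,0,0.02],"hand":1},{"xyz":[0,0,0],"delta_rot":[0,0,0.03],"hand":1},{"xyz":[0,0,0],"delta_rot":[0,0,0.04],"hand":1},{"xyz":[0,0,0],"delta_rot":[0,0,0.04],"hand":1}]' > /dev/null; python3 st.py
```

```text
F [0.2 2.5 5.7] M [ 0.362 -0.015  0.02 ] j6 -18.2 z 0.0758 yaw 19.79
```

```bash
python3 -m handwheel '[{"xyz":[0,0,0],"delta_rot":[0,0,0.01],"hand":1},{"xyz":[0,0,0],"delta_rot":[0,0,0.02],"hand":1},{"xyz":[0,0,0],"delta_rot":[0,0,0.03],"hand":1},{"xyz":[0,0,0],"delta_rot":[0,0,0.04],"hand":1},{"xyz":[0,0,0],"delta_rot":[0,0,0.05],"hand":1}]' > /dev/null; python3 st.py
```

```text
F [-0.5  2.2  6.6] M [ 0.377 -0.001  0.056] j6 -15.33 z 0.0758 yaw 16.92
```

```bash
python3 -m handwheel '[{"xyz":[0,0,0],"delta_rot":[0,0,0.01],"hand":1},{"xyz":[0,0,0],"delta_rot":[0,0,0.02],"hand":1},{"xyz":[0,0,0],"delta_rot":[0,0,0.03],"hand":1},{"xyz":[0,0,0],"delta_rot":[0,0,0.04],"hand":1},{"xyz":[0,0,0],"delta_rot":[0,0,0.04],"hand":1}]' > /dev/null; python3 st.py
```

```text
F [-1.1  2.7  6. ] M [ 0.331  0.02  -0.016] j6 -13.05 z 0.0758 yaw 14.63
```

```bash
python3 -m handwheel '[{"xyz":[0,0,0],"delta_rot":[0,0,0.01],"hand":1},{"xyz":[0,0,0],"delta_rot":[0,0,0.02],"hand":1},{"xyz":[0,0,0],"delta_rot":[0,0,0.03],"hand":1},{"xyz":[0,0,0],"delta_rot":[0,0,0.04],"hand":1},{"xyz":[0,0,0],"delta_rot":[0,0,0.05],"hand":1}]' > /dev/null; python3 st.py
```

```text
F [-0.7  3.4  5.6] M [ 0.386 -0.023  0.066] j6 -10.18 z 0.0758 yaw 11.76
```

```bash
python3 -m handwheel '[{"xyz":[0,0,0],"delta_rot":[0,0,0.01],"hand":1},{"xyz":[0,0,0],"delta_rot":[0,0,0.02],"hand":1},{"xyz":[0,0,0],"delta_rot":[0,0,0.03],"hand":1},{"xyz":[0,0,0],"delta_rot":[0,0,0.04],"hand":1},{"xyz":[0,0,0],"delta_rot":[0,0,0.04],"hand":1}]' > /dev/null; python3 st.py
```

```text
F [-1.   2.5  5.6] M [ 0.395 -0.004  0.033] j6 -7.9 z 0.0758 yaw 9.48
```

```bash
python3 -m handwheel '[{"xyz":[0,0,0],"delta_rot":[0,0,0.01],"hand":1},{"xyz":[0,0,0],"delta_rot":[0,0,0.02],"hand":1},{"xyz":[0,0,0],"delta_rot":[0,0,0.03],"hand":1},{"xyz":[0,0,0],"delta_rot":[0,0,0.04],"hand":1},{"xyz":[0,0,0],"delta_rot":[0,0,0.05],"hand":1}]' > /dev/null; python3 st.py
python3 - <<'E'
from h import *
im=vision.capture("side")
cv2.imwrite("pics/s3.png",cv2.resize(im[150:260,260:400,::-1],None,fx=5,fy=5,interpolation=2));print(bot.read_state()['time_s'],bot.read_state()['opening'])
E
```

```text
F [-0.3  3.   5.1] M [ 0.39  -0.144  0.242] j6 -5.04 z 0.0758 yaw 6.64
25.75 0.7293134785589578
```

View pics/s3.png

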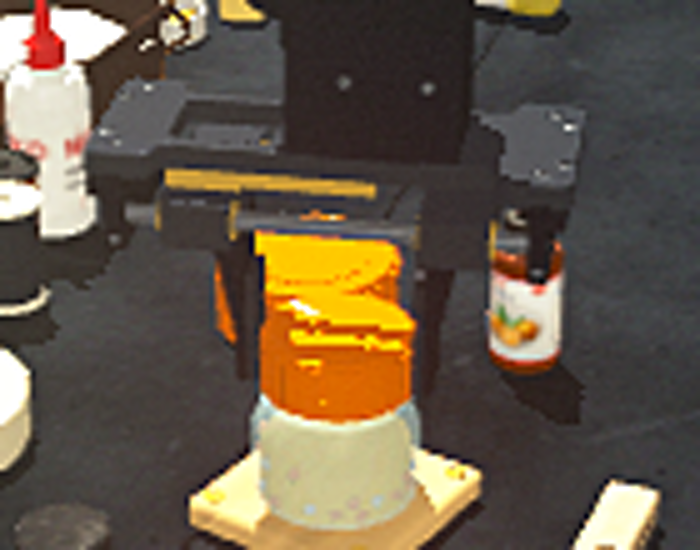

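The crop shows the lid (rows 295–420) sitting low on the glass. The torque has just risen to 0.24 N m, so it is home. I'll confirm with a hold.

```bash
python3 -m handwheel '[{"xyz":[0,0,0],"delta_rot":[0,0,0],"hand":1},{"xyz":[0,0,0],"delta_rot":[0,0,0],"hand":1},{"xyz":[0,0,0],"delta_rot":[0,0,0],"hand":1},{"xyz":[0,0,0],"delta_rot":[0,0,0],"hand":1},{"xyz":[0,0,0],"delta_rot":[0,0,0],"hand":1}]' > /dev/null; python3 st.py
```

```text
F [-0.2  1.5  6.4] M [ 0.358 -0.1    0.111] j6 -5.05 z 0.0758 yaw 6.64
```

```bash
python3 -m handwheel '[{"xyz":[0,0,0],"delta_rot":[0,0,0.01],"hand":1},{"xyz":[0,0,0],"delta_rot":[0,0,0.02],"hand":1},{"xyz":[0,0,0],"delta_rot":[0,0,0.02],"hand":1},{"xyz":[0,0,0],"delta_rot":[0,0,0.02],"hand":1},{"xyz":[0,0,0],"delta_rot":[0,0,0.02],"hand":1}]' > /dev/null; python3 st.py;python3 - <<'E'
from h import *
for i in range(4):
    vision.camera_model("side");vision.capture("side");print(bot.read_state()['moment'][2].round(3))
E
```

```text
F [0.5 3.3 6.1] M [ 0.346 -0.146  0.19 ] j6 -3.91 z 0.0758 yaw 5.51
0.168
0.202
0.31
0.227
```

Steady at about 0.2 N m, so it's home. I'll release.

```bash
python3 -m handwheel '[{"xyz":[0,0,0],"delta_rot":[0,0,0],"hand":-1},{"xyz":[0,0,0],"delta_rot":[0,0,0],"hand":-1},{"xyz":[0,0,0],"delta_rot":[0,0,0],"hand":-1},{"xyz":[0,0,0],"delta_rot":[0,0,0],"hand":-1},{"xyz":[0,0,0],"delta_rot":[0,0,0],"hand":-1}]'
python3 st.py
```

```text
time_s: 27.82
position: [0.5523, 0.126, 0.0757]
tcp_rot: [[-0.096, 0.995, -0.0], [0.995, 0.096, -0.0], [-0.0, -0.0, -1.0]]
force: [0.4, 0.2, -0.5]
opening: 1.0
grasp_force: 0.0
F [ 0.4  0.2 -0.5] M [-0.031  0.067 -0.013] j6 -3.93 z 0.0757 yaw 5.5
```

```bash
python3 -m handwheel '[{"xyz":[0,0,-20],"delta_rot":[0,0,0],"hand":-1},{"xyz":[0,0,-50],"delta_rot":[0,0,0],"hand":-1},{"xyz":[0,0,-80],"delta_rot":[0,0,0],"hand":-1},{"xyz":[0,0,-110],"delta_rot":[0,0,0],"hand":-1},{"xyz":[0,0,-130],"delta_rot":[0,0,0],"hand":-1}]' >/dev/null
python3 - <<'E'
from h import *
for i in range(5):im=vision.capture("side")
cv2.imwrite("pics/s4.png",cv2.resize(im[150:260,260:400,::-1],None,fx=5,fy=5,interpolation=2))
for z in(.103,.091):print(z,(proj("side",[.5525,.1256,z])-[260,150])*5)
b=np.load("side0.npy");
for nm,q in(("before",b),("after",im)):
    h=cv2.cvtColor(q,cv2.COLOR_RGB2HSV);c=(h[200:245,327,0]<20)&(h[200:245,327,1]>150);i=np.nonzero(c)[0]+200;print(nm,i.max())
E
```

```text
0.103 [332.41066135 299.65351898]
0.091 [332.36664185 325.16350142]
before 228
after 234
```

View pics/s4.png

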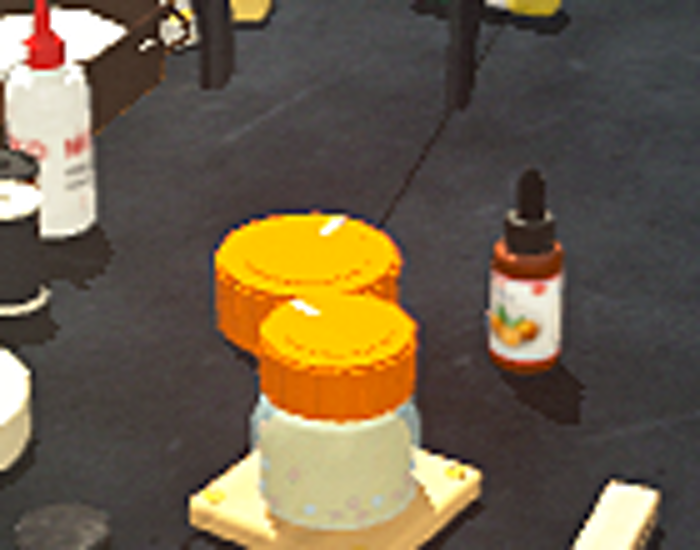

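The lid sits level and low, with its top centre at about (337,330) against (332,325) expected for home. The neighbours haven't moved and the robot is clear.

```bash
python3 -c "
from rig import workorder;print(workorder.hand_in())"
```

```text
the job is handed in; nothing more can be done
None
```

The lid dropped into the thread after about 70° backward, then screwed home about 88° clockwise to roughly 0.2 N m; I released it, cleared the arm and handed the job in at about 29 s, with the highest wrist force reading about 8 N and the bystanders in view unmoved.

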